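# Load the cell tester and hold its test plunger

## Robot

A 6-joint arm with a two-finger parallel gripper is mounted at the origin on a cart in front of the work surface, level with it; the furniture and walls round the work are solid. World frame = base frame: x ahead of the robot, y to its left, z up, the work surface at z = 0. Lengths are in m, angles in degrees, forces in N, time in s.
With the tool pointing down it reaches from about 0.35 to 0.875 m from the base axis. Payload 4.2 kg.
Tool frame: the origin (TCP) lies midway between the tips of the shut fingers; the grasp point (between the pads) lies 19 mm behind it; y points along the fingers, z is the direction in which the jaws open and shut, and the axes are right-handed (so a half turn about y gives the same grasp; the last joint's range is limited). The gripper opens to 87 mm and grips with 3 to 60 N. Pads are 19 mm wide; open, the fingers measure 117 mm over their backs; the gripper's body (75 mm by 190 mm) begins 51 mm behind the grasp point.
Start: joints at [85.52, 22.042, 0.453, 0, -68.411, -14.817], TCP at [0.207, 0.59, 0.223] pointing down, gripper open.
Joint ranges: [-179.83, 179.83], [-69.29, 118.12], [-61.27, 80.66], [-181.25, 117.63], [-171.15, -9.14], [-177.46, 177.46]. Speed limits (degrees/s): [159.86, 159.86, 180, 180, 180, 180].

## Interface

Orientations are given as [roll, pitch, yaw] about the fixed x, y, z axes, in that order (R = Rz(yaw) Ry(pitch) Rx(roll)).
In Python, from workcell import env gives the robot as it stands. The module is installed in compiled form; this text tells all that it offers. Calls block until the motion is done:
- env.goto(position, orientation): joint-space move of the TCP to a pose.
- env.move_straight(position, rotation=None, rate=0.15, force_limit=None): straight line of the TCP; rotation=None keeps the orientation; rate is the mean speed in m/s. With force_limit (N) it stops when the force on the tool has changed by that much, and returns True; else False.
- env.set_joints(angles): joint-space move.
- env.gripper_to(opening, grasp_force=None): opening from 0.0 (shut) to 1.0 (fully open); grasp_force is the grip in N (None keeps the last); returns when the fingers have stopped.
- env.dwell(seconds).
- env.inverse_kinematics(position, orientation): joint angles nearest the present ones, or None.
- env.read_state(): the state.
- env.grab_frame(name): name is "scene" or "top"; returns a dict with "image" (400x640x3 uint8, blue, green, red), "fx", "fy", "cx", "cy" (pixels), "position" and "orientation" of the camera in the world. Camera axes: x right, y up, looking along -z (the intrinsics and any distortion apply to the point x, -y, -z); pixel columns grow to the right and rows downward; lengths in m; the calibration is good to about 2 mm. A picture is of the moment at which its call begins. There is no depth.
A pose or a line that the arm cannot do raises env.Unreachable and nothing moves.
- env.close_job(): hands the job in, once; it reports no verdict.
Trained networks look in a picture, given as the dict that the camera call returned (one of the last four; its "shot" number tells which), for a name from the list of things; names that differ only in an ending like _2 or _b are one class to them, and where a whole thing is asked for, a point or a joint stands for the part that bears it (a point fixed in the world has none). Each returns a list of dicts, best first, with "score" (0 to 1); they miss things now and then, are a little off and sometimes report something else, mostly with a low value. They report only what shows in the picture. A call takes as long as a camera call.
- env.search_frame(picture, thing): "xyz" ([x, y, z] in m, in world coordinates, good to about 4 mm: the middle of the surface that is visible of it).
- env.trace(picture, thing): "mask" (400x640 bool, what is visible of it).
The state is a dict: "clock": time; "joint_positions": joint angles; "qvel": joint speeds; "joint_torque": joint torques, N m; "position": TCP position; "tool_rot": TCP orientation; "force": force on the tool from outside, world axes, zero at the start; "wrist_torque": the same for the moment, N m; "opening": opening from 0.0 (shut) to 1.0 (fully open).
Only numpy, scipy, OpenCV 4.12 (cv2) and the standard library are available. Lean on these libraries where they do the work, as an engineer would, in place of code of your own. Each camera call takes 0.05 s, during which the arm holds its last target.

## Task

Load the bench tester with the three loose battery cells: one lying flat in each of its three bays, either way round, and let go of them. Then press the tester's spring-loaded plunger with the fingers to half its travel, so that the top of its cap is level with the tops of the two steel posts beside it, and finish while still holding it there; never push it right down, which trips the cut-out, and do not push the other things on the bench about.

Things in the scene. Friction and masses are not known exactly. Their poses are not given: they have to be found in the camera images.
- tester: flat grey block fixed to the bench, 96 mm (its x) by 245 mm (its y) by 18 mm high, origin at the centre of its underside. Along its y axis: bays at y = +90, +35 and -20 mm, the plunger at y = -95 mm (all at x = 0). Two fixed steel posts, 10 mm thick, stand at x = +34 and -34 mm beside the plunger; their tops are 66 mm above the bench
- bay_1 (a point): centre of the floor of the first (farthest from the plunger) bay of the tester, 18 mm above the bench. x runs along the bay (the way the cell lies), y along the row of bays, z up. A bay is 66 mm long and 20 mm wide inside, with rims 7 mm high; both long rims are cut away over the middle 40 mm, so fingers that hold a cell across its middle go down to the floor. Bays are 55 mm apart
- bay_2 (a point): centre of the floor of the middle bay of the tester, 18 mm above the bench. x runs along the bay (the way the cell lies), y along the row of bays, z up. A bay is 66 mm long and 20 mm wide inside, with rims 7 mm high; both long rims are cut away over the middle 40 mm, so fingers that hold a cell across its middle go down to the floor. Bays are 55 mm apart
- bay_3 (a point): centre of the floor of the third (75 mm from the plunger) bay of the tester, 18 mm above the bench. x runs along the bay (the way the cell lies), y along the row of bays, z up. A bay is 66 mm long and 20 mm wide inside, with rims 7 mm high; both long rims are cut away over the middle 40 mm, so fingers that hold a cell across its middle go down to the floor. Bays are 55 mm apart
- plunger_top (a point): centre of the top of the plunger's round black cap, 36 mm in diameter and 10 mm thick; it moves with the plunger. 78 mm above the bench at rest, 66 mm at half travel (level with the posts). Axes as tester
- plunger (a joint): travel of the plunger, m: 0 = up (rest), grows straight down, 0.012 = half, 0.024 = bottom stop. A spring lifts it: about 2.5 N to start it, 5.5 N at half, 8.5 N at the bottom
- cell_a: a round dry-cell battery, 50 mm long and 15 mm thick, lying on the bench. Origin at its centre (7.5 mm above what it lies on); its y axis runs along its length, z is up, x across it. It does not roll. About 25 g. The three cells are alike and interchangeable
- cell_b: a round dry-cell battery, 50 mm long and 15 mm thick, lying on the bench. Origin at its centre (7.5 mm above what it lies on); its y axis runs along its length, z is up, x across it. It does not roll. About 25 g. The three cells are alike and interchangeable
- cell_c: a round dry-cell battery, 50 mm long and 15 mm thick, lying on the bench. Origin at its centre (7.5 mm above what it lies on); its y axis runs along its length, z is up, x across it. It does not roll. About 25 g. The three cells are alike and interchangeable
- lever_end (a point): obstacle, always in the same place: top of the raised lever of the bag sealer that stands fixed in the middle of the bench (its base covers x 0.48 to 0.59, y -0.18 to 0.16 in the world, x ahead of the robot and y to its left, and is 44 mm high). The lever, 40 mm wide in x, slopes up from its hinge at y = 0.13 (80 mm high) to this point, 222 mm above the bench: pass it in front or well above
- dispenser_top (a point): obstacle, always in the same place: highest point of the grey tape dispenser (covers x 0.60 to 0.77, y 0.175 to 0.215 in the world, 89 mm high), which cannot be moved
- spool: bystander: spool of thread standing upright, 40 mm across and 36 mm high, origin at the centre of its underside
- pen: bystander: pen lying down, 145 mm long along its y axis and 11 mm thick, origin at the middle of its underside
- carton_cube: bystander: small carton 62 x 60 x 61 mm, origin at the centre of its underside

How it is judged:
By the outcome, as a careful person would: the job done as asked, in the order asked, and still so for the second after the job is handed in, while the arm keeps its last pose, push and grip.
It also fails if it takes over 72 s, if anything falls off the work surface, if the arm or the gripper's body presses on something with over 40 N, if the wrist force passes 120 N, or if a joint passes its speed limit or range.

## Working session

There is one attempt and no reset: what is moved stays moved. The work goes in short steps, each a Python script; the robot and the scene stay as the last script left them, time stands still between calls to the robot, and variables do not carry over. Pictures are saved under pics/ and viewed, and the job is handed in when it is done.

```bash
mkdir -p pics; ls
python3 - <<'E'
from workcell import env
import cv2
s=env.read_state();print(s)
for n in ("scene","top"):
    f=env.grab_frame(n);cv2.imwrite(f"pics/{n}0.png",f["image"])
    print(n,{k:v for k,v in f.items() if k!="image"})
    for t in ("tester","cell_a","bay_1","plunger_top","spool","pen","carton_cube"):
        try:
            print(t,[(round(d["score"],2),[round(float(x),4) for x in d["xyz"]]) for d in env.search_frame(f,t)])
        except Exception as e: print(t,e)
print(env.read_state()["clock"])
E
```

```text
pics
{'clock': 0.0, 'joint_positions': array([ 8.55170102e+01,  2.20897908e+01,  3.81426929e-01, -2.71276424e-02,
       -6.84121303e+01, -1.48165426e+01]), 'qvel': array([-0.00378486,  0.01712951, -0.04799612,  0.06194836, -0.02508459,
        0.03358441]), 'joint_torque': array([-6.13410907e-05, -3.90662706e+01,  1.87410951e+01,  4.21991006e+00,
        1.10538592e-02, -1.90944297e-04]), 'position': array([0.20635965, 0.58932197, 0.22148591]), 'tool_rot': array([-8.98770650e+01,  6.44820130e-03,  1.60690467e+02]), 'force': array([-0.0594055 ,  0.28937709,  0.68491869]), 'wrist_torque': array([-0.045776  , -0.00830649,  0.01055864]), 'opening': 1.0053441293395171}
scene {'fx': 511.73358545741354, 'fy': 511.73358545741354, 'cx': 325.76328340750854, 'cy': 201.79599153549404, 'position': array([-0.15162932, -0.79414323,  0.77405648]), 'orientation': array([ 61.5707009 ,   1.02148458, -40.4259089 ]), 'shot': 1}
tester [(0.39, [0.4091, 0.2712, 0.0743])]
cell_a [(0.7, [0.4115, -0.1867, 0.0174]), (0.67, [0.6357, 0.0558, 0.0211])]
bay_1 [(0.68, [0.4823, 0.2656, 0.0201])]
plunger_top [(0.51, [0.4109, 0.2726, 0.0739])]
spool [(0.79, [0.4328, -0.0692, 0.0299])]
pen [(0.45, [0.7107, -0.0621, 0.0076])]
carton_cube [(0.68, [0.7141, -0.2101, 0.0444])]
top {'fx': 519.6798056234397, 'fy': 519.6798056234397, 'cx': 318.25763557093114, 'cy': 195.9507832733192, 'position': array([0.50881948, 0.10179251, 1.50552845]), 'orientation': array([  2.64756586,  -0.10489331, -89.22458106]), 'shot': 2}
tester [(0.87, [0.5091, 0.2803, 0.02])]
cell_a [(0.57, [0.4339, 0.0444, 0.0221]), (0.46, [0.4118, -0.1801, 0.0237]), (0.42, [0.6383, 0.0547, 0.0205])]
bay_1 [(0.88, [0.5065, 0.2809, 0.0134])]
plunger_top [(0.43, [0.4179, 0.2769, 0.0728])]
spool [(0.61, [0.4365, -0.0638, 0.0362]), (0.16, [0.5075, 0.2788, 0.0138])]
pen [(0.63, [0.7198, -0.0547, 0.0079])]
carton_cube [(0.84, [0.7293, -0.1937, 0.0602]), (0.49, [0.4338, -0.061, 0.0365])]
0.8
```

View pics/scene0.png

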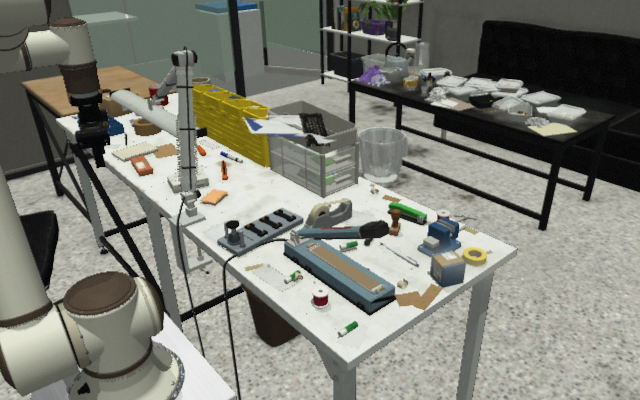

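View pics/top0.png

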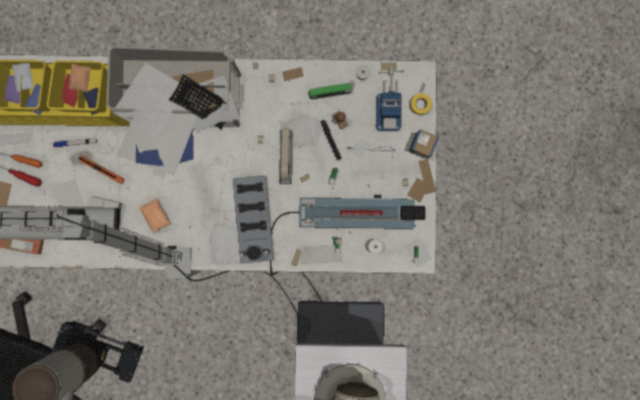

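Run:
```python
import cv2
t=cv2.imread("pics/top0.png");s=cv2.imread("pics/scene0.png")
a=t[140:275,220:445];cv2.imwrite("pics/topz.png",cv2.resize(a,None,fx=3.5,fy=3.5,interpolation=cv2.INTER_CUBIC))
a=s[180:345,210:410];cv2.imwrite("pics/scz.png",cv2.resize(a,None,fx=3.6,fy=3.6,interpolation=cv2.INTER_CUBIC))
a=t[180:290,60:280];cv2.imwrite("pics/topz2.png",cv2.resize(a,None,fx=3.5,fy=3.5,interpolation=cv2.INTER_CUBIC))
```

```text
(no output)
```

View pics/topz.png

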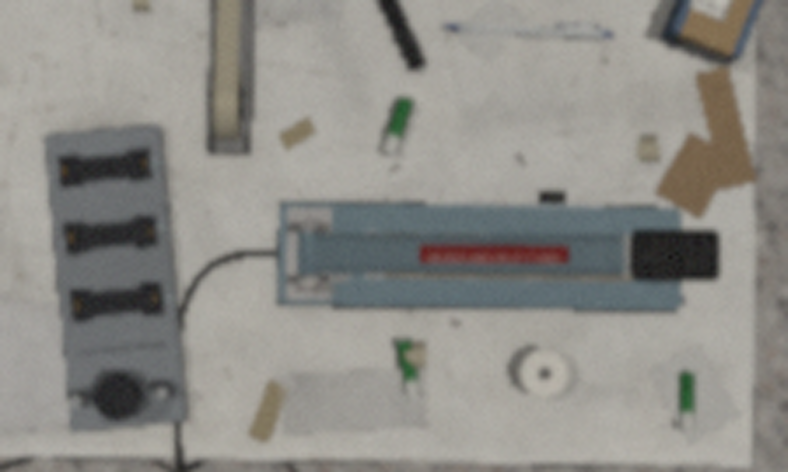

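View pics/scz.png

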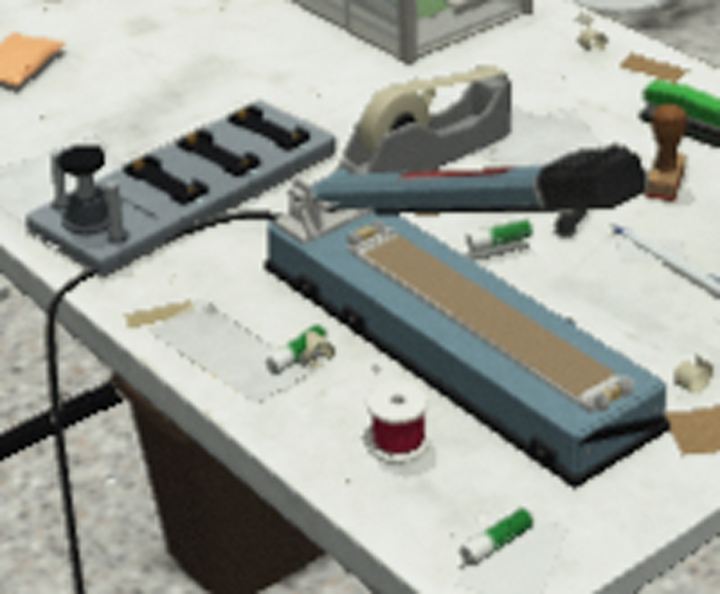

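View pics/topz2.png

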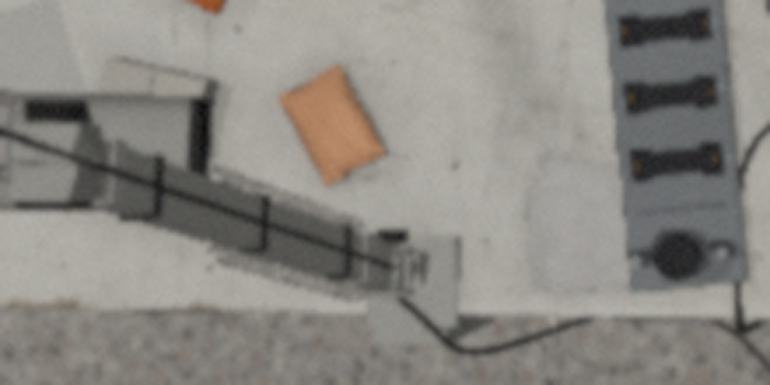

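```bash
cat > h.py <<'E'
from workcell import env
import numpy as np, cv2
from scipy.spatial.transform import Rotation as R
def cam(f): return R.from_euler('xyz',f["orientation"],degrees=True).as_matrix(),np.array(f["position"])
def unproj(f,px,z):
    M,p=cam(f);px=np.atleast_2d(px).astype(float)
    d=np.c_[(px[:,0]-f["cx"])/f["fx"],-(px[:,1]-f["cy"])/f["fy"],-np.ones(len(px))]@M.T
    return p+d*((z-p[2])/d[:,2])[:,None]
def proj(f,P):
    M,p=cam(f);c=(np.atleast_2d(P)-p)@M
    return np.c_[f["cx"]+f["fx"]*c[:,0]/-c[:,2],f["cy"]-f["fy"]*c[:,1]/-c[:,2]]
E
python3 - <<'E'
from h import *
import pickle
fs={}
for n in ("top","scene"):
    f=env.grab_frame(n);fs[n]=f
    for t,z in (("cell_a",.0085),("tester",.018),("plunger_top",.078),("bay_1",.02),("spool",.036),("carton_cube",.061),("pen",.01)):
        for i,d in enumerate(env.trace(f,t)):
            m=d["mask"];v,u=np.nonzero(m)
            if len(u)<5: continue
            W=unproj(f,np.c_[u,v],z)[:,:2];c=W.mean(0);w,V=np.linalg.eigh(np.cov(W.T));a=V[:,1]
            r=cv2.minAreaRect((W*1000).astype(np.float32))
            print(n,t,round(d["score"],2),len(u),"px",u.mean().round(1),v.mean().round(1),"xy",c.round(4),"ang",np.degrees(np.arctan2(a[1],a[0])).round(1),"rect",np.round(r[0],1),np.round(r[1],1),round(r[2],1))
            fs[(n,t,i)]=m
pickle.dump(fs,open("m.pkl","wb"))
E
```

```text
top cell_a 0.64 70 px 415.8 253.0 xy [ 0.4181 -0.1822] ang 179.0 rect [ 416.6 -182.8] [42.9 11.5] 0.3
top cell_a 0.59 80 px 336.4 245.3 xy [0.4369 0.0459] ang -169.7 rect [437.8  45.9] [47.5 14.6] 10.2
top cell_a 0.48 74 px 333.3 175.4 xy [0.6381 0.0572] ang 161.7 rect [638.   57.2] [13.7 47.7] 72.3
top tester 0.75 2802 px 252.9 219.2 xy [0.5087 0.2858] ang -173.2 rect [509.6 285.5] [241.7  96.7] 6.5
top plunger_top 0.51 148 px 253.1 253.2 xy [0.4157 0.2761] ang -161.4 rect [414.9 276.4] [35.5 32.8] 1.1
top bay_1 0.67 2831 px 252.6 218.8 xy [0.5097 0.2866] ang -174.4 rect [508.3 287.2] [243.9  99.3] 6.2
top spool 0.64 181 px 374.4 245.5 xy [ 0.4393 -0.0601] ang 86.1 rect [439.2 -60.4] [36.5 42.3] 0.8
top carton_cube 0.55 552 px 423.5 143.2 xy [ 0.7273 -0.1921] ang 147.4 rect [ 727.7 -192. ] [64.7 70.7] 69.3
scene cell_a 0.61 89 px 290.2 277.3 xy [0.4357 0.0521] ang -159.6 rect [438.3  53. ] [56.6 19.8] 20.3
scene cell_a 0.58 107 px 348.9 244.6 xy [0.6433 0.0632] ang 164.4 rect [643.1  64.4] [31.3 50.8] 60.7
scene tester 0.67 1857 px 256.6 230.4 xy [0.4909 0.2809] ang -177.6 rect [498.9 305.8] [250. 170.] 5.3
scene plunger_top 0.41 141 px 232.2 225.3 xy [0.4044 0.2604] ang 61.8 rect [401.1 256.3] [79.7 31.9] 58.2
scene plunger_top 0.19 136 px 346.7 328.7 xy [ 0.3648 -0.2321] ang -175.1 rect [ 365.6 -231.5] [49.2 16.6] 4.0
scene bay_1 0.74 1897 px 256.5 230.3 xy [0.4895 0.2788] ang -176.5 rect [498.2 301.3] [251.3 166.9] 4.2
scene spool 0.63 318 px 320.4 296.2 xy [ 0.4231 -0.0803] ang 51.9 rect [422.  -79.9] [74.6 36.8] 49.4
scene carton_cube 0.69 975 px 447.1 268.0 xy [ 0.6927 -0.2225] ang -146.0 rect [ 694.4 -220.9] [143.   77.7] 36.2
```

```bash
cat > fit.py <<'E'
from h import *
import pickle
fs=pickle.load(open("m.pkl","rb"))
C=np.array([.509,.2858]);yaw=-83.5
def T(P,C=C,yaw=yaw): return R.from_euler('z',yaw,degrees=True).apply(np.atleast_2d(P).astype(float))+[*C,0]
if __name__=="__main__":
    f=fs["top"];g=cv2.cvtColor(f["image"],cv2.COLOR_BGR2GRAY)
    hsv=cv2.cvtColor(f["image"],cv2.COLOR_BGR2HSV)
    inv=lambda W:R.from_euler('z',-yaw,degrees=True).apply(W-[*C,0])
    v,u=np.mgrid[170:275,225:280];v=v.ravel();u=u.ravel();gv=g[v,u].astype(float)
    W=unproj(f,np.c_[u,v],.025)
    L=inv(W)
    for b in (.09,.035,-.02):
        k=(abs(L[:,0])<.042)&(abs(L[:,1]-b)<.02)
        w=np.clip(85-gv[k],0,None);c=(L[k]*w[:,None]).sum(0)/w.sum()
        dx=L[k]-c;cov=(dx*w[:,None]).T@dx/w.sum()
        print("bay",b,"centre local",c.round(4), "world",T(c*[1,1,0])[0].round(4),"ang",np.degrees(.5*np.arctan2(2*cov[0,1],cov[0,0]-cov[1,1])).round(2),w.sum())
    out=[]
    for n,box in (("top",(220,140,445,275)),("scene",(210,180,410,345))):
        f=fs[n];s=3.4;im=cv2.resize(f["image"],None,fx=s,fy=s,interpolation=cv2.INTER_CUBIC)
        def line(P,col):
            q=((proj(f,P)+.5)*s-.5).round().astype(int);cv2.polylines(im,[q],True,col,1)
        for z in (0,.018): line(T([[a*.048,b*.1225,z] for a,b in((1,1),(1,-1),(-1,-1),(-1,1))]),(0,0,255))
        for b in (.09,.035,-.02): line(T([[a*.033,b+c*.010,.025] for a,c in((1,1),(1,-1),(-1,-1),(-1,1))]),(0,255,255))
        t=np.linspace(0,6.28,30);line(T(np.c_[.018*np.cos(t),-.095+.018*np.sin(t),.078+0*t]),(0,255,0))
        for a in(1,-1): line(T(np.c_[a*.034+.005*np.cos(t),-.095+.005*np.sin(t),.066+0*t]),(255,0,255))
        CE=[(.4365,.0459,10.2),(.638,.0572,162),(.417,-.1825,0)]
        for x,y,a in CE:
            d=np.array([np.cos(np.radians(a)),np.sin(np.radians(a)),0]);e=np.array([-d[1],d[0],0])
            line(np.array([[x,y,.0075]]+[])+np.array([d*.025+e*.0075,d*.025-e*.0075,-d*.025-e*.0075,-d*.025+e*.0075]),(255,0,0))
        x0,y0,x1,y1=[int(k*s) for k in box];cv2.imwrite(f"pics/fit_{n}.png",im[y0:y1,x0:x1])
E
python3 fit.py
```

```text
bay 0.09 centre local [-0.0007  0.0903  0.025 ] world [0.5986 0.2967 0.    ] ang -0.04 7095.0
bay 0.035 centre local [-0.0011  0.0356  0.025 ] world [0.5443 0.2909 0.    ] ang -0.43 7181.0
bay -0.02 centre local [-0.0005 -0.0191  0.025 ] world [0.49   0.2842 0.    ] ang -0.63 7218.0
```

View pics/fit_top.png

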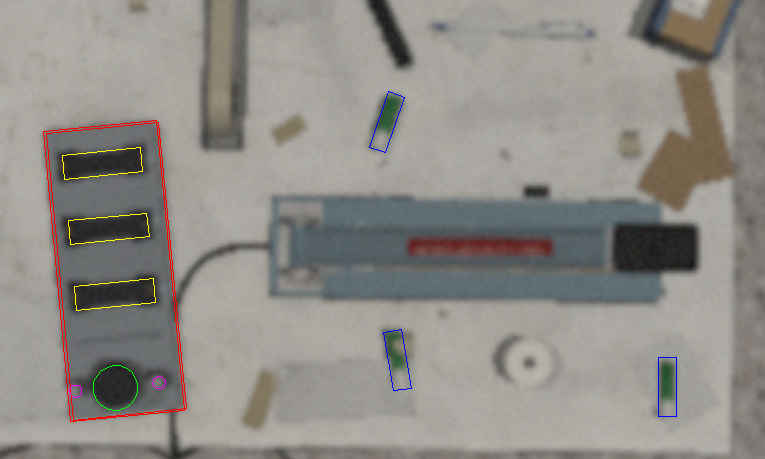

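View pics/fit_scene.png

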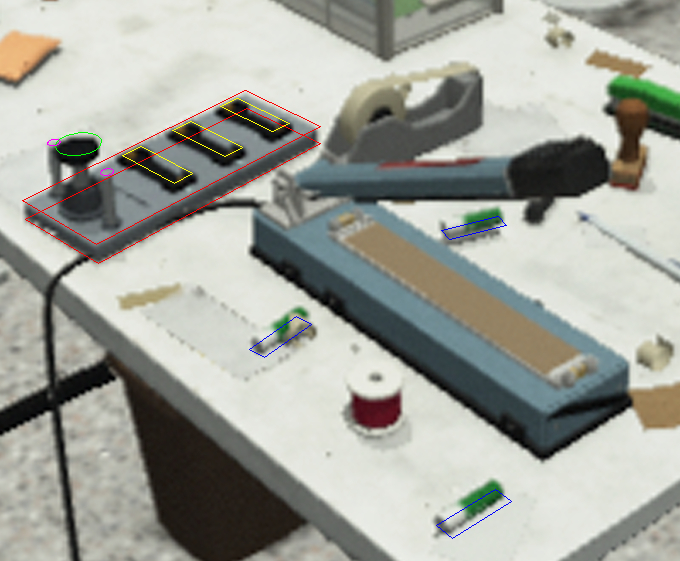

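```bash
cat > fix.py <<'E'
from h import *
import pickle
fs=pickle.load(open("m.pkl","rb"))
for n,box in (("top",(260,110,445,260)),("scene",(260,180,420,345))):
    f=fs[n];s=4;im=cv2.resize(f["image"],None,fx=s,fy=s,interpolation=cv2.INTER_CUBIC)
    def bx(x0,x1,y0,y1,z,col):
        q=((proj(f,[[x0,y0,z],[x0,y1,z],[x1,y1,z],[x1,y0,z]])+.5)*s-.5).round().astype(int);cv2.polylines(im,[q],True,col,1)
    for z in(0,.044): bx(.48,.59,-.18,.16,z,(0,0,255))
    for z in(0,.089): bx(.60,.77,.175,.215,z,(0,255,255))
    x0,y0,x1,y1=[int(k*s) for k in box];cv2.imwrite(f"pics/fix_{n}.png",im[y0:y1,x0:x1])
E
python3 fix.py
```

```text
(no output)
```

View pics/fix_top.png

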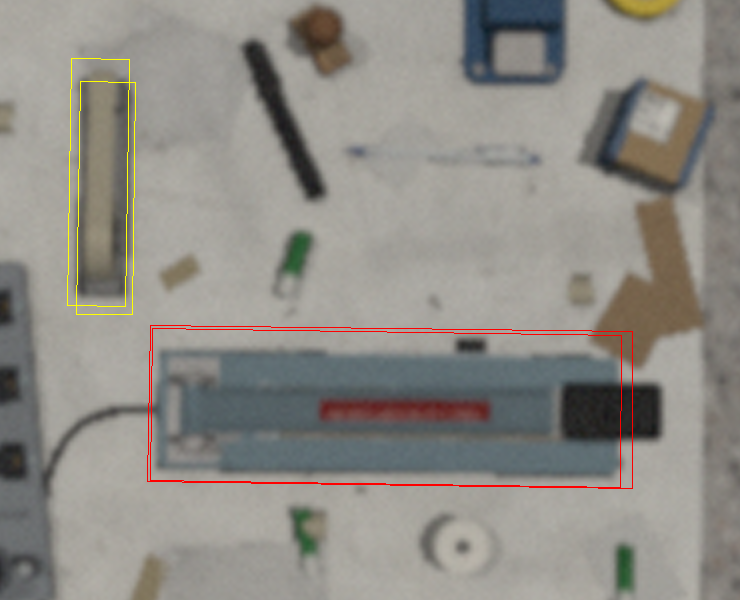

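View pics/fix_scene.png

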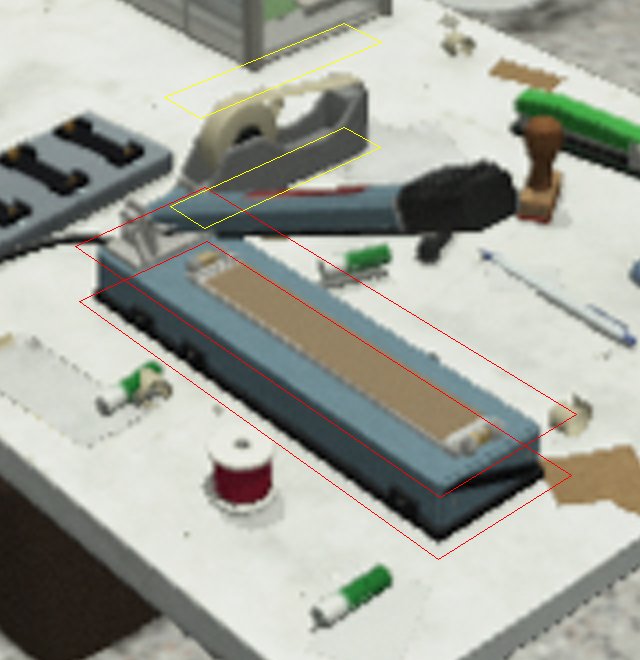

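```bash
cat >> h.py <<'E'
C=np.array([.5093,.2864]);TY=-83.45
def tw(x,y): return R.from_euler('z',TY,degrees=True).apply([x,y,0])[:2]+C
def st(): 
    s=env.read_state();print("t",round(s["clock"],2),"p",s["position"].round(4),"rot",s["tool_rot"].round(1),"F",s["force"].round(1),"op",round(s["opening"],3),"j6",s["joint_positions"][5].round(1));return s
E
python3 - <<'E'
from h import *
for nm,x,y,z,ya in [("b",.4365,.0459,.003,10),("a",.638,.0572,.003,-18),("c",.417,-.1825,.003,0)]+[("bay",*tw(0,b),.02,TY) for b in (.09,.035,-.02)]+[("pl",*tw(0,-.095),.066,TY)]:
    for k in (0,180):
        for zz in (z,.3):
            q=env.inverse_kinematics([x,y,zz],[-90,0,ya+k]);print(nm,round(x,4),round(y,4),zz,ya+k,None if q is None else np.round(q,1))
st()
E
```

```text
b 0.4365 0.0459 0.003 10 [  27.4   22.2  -40.2   -0.   -27.5 -107.4]
b 0.4365 0.0459 0.3 10 [  27.4    0.4  -16.    -0.   -73.6 -107.4]
b 0.4365 0.0459 0.003 190 [ 27.4  22.2 -40.2   0.  -27.5  72.6]
b 0.4365 0.0459 0.3 190 [ 27.4   0.4 -16.    0.  -73.6  72.6]
a 0.638 0.0572 0.003 -18 [  19.6   36.   -10.9   -0.   -43.1 -127.6]
a 0.638 0.0572 0.3 -18 [  19.6   21.4   10.5   -0.   -79.1 -127.6]
a 0.638 0.0572 0.003 162 [ 19.6  36.  -10.9   0.  -43.1  52.4]
a 0.638 0.0572 0.3 162 [ 19.6  21.4  10.5   0.  -79.1  52.4]
c 0.417 -0.1825 0.003 0 [ -3.1  23.3 -38.   -0.  -28.7 -86.9]
c 0.417 -0.1825 0.3 0 [ -3.1   2.2 -14.2  -0.  -73.7 -86.9]
c 0.417 -0.1825 0.003 180 [ -3.1  23.3 -38.    0.  -28.7  93.1]
c 0.417 -0.1825 0.3 180 [ -3.1   2.2 -14.2   0.  -73.7  93.1]
bay 0.5987 0.2967 0.02 -83.45 [ 40.2  36.9  -5.9   0.  -47.3 146.4]
bay 0.5987 0.2967 0.3 -83.45 [ 40.2  24.3  14.9   0.  -80.6 146.4]
bay 0.5987 0.2967 0.02 96.55 [ 40.2  36.9  -5.9   0.  -47.3 -33.6]
bay 0.5987 0.2967 0.3 96.55 [ 40.2  24.3  14.9   0.  -80.6 -33.6]
bay 0.5441 0.2904 0.02 -83.45 [ 43.1  33.  -13.9   0.  -43.1 143.4]
bay 0.5441 0.2904 0.3 -83.45 [ 43.1  18.9   6.8   0.  -77.9 143.4]
bay 0.5441 0.2904 0.02 96.55 [ 43.1  33.  -13.9   0.  -43.1 -36.6]
bay 0.5441 0.2904 0.3 96.55 [ 43.1  18.9   6.8   0.  -77.9 -36.6]
bay 0.4894 0.2841 0.02 -83.45 [ 46.5  29.3 -21.5   0.  -39.2 140. ]
bay 0.4894 0.2841 0.3 -83.45 [ 46.5  13.7  -0.4   0.  -75.9 140. ]
bay 0.4894 0.2841 0.02 96.55 [ 46.5  29.3 -21.5   0.  -39.2 -40. ]
bay 0.4894 0.2841 0.3 96.55 [ 46.5  13.7  -0.4   0.  -75.9 -40. ]
pl 0.4149 0.2756 0.066 -83.45 [ 52.3  20.2 -28.8   0.  -41.  134.2]
pl 0.4149 0.2756 0.3 -83.45 [ 52.3   6.7  -9.1   0.  -74.2 134.2]
pl 0.4149 0.2756 0.066 96.55 [ 52.3  20.2 -28.8   0.  -41.  -45.8]
pl 0.4149 0.2756 0.3 96.55 [ 52.3   6.7  -9.1   0.  -74.2 -45.8]
t 1.6 p [0.2065 0.5899 0.2225] rot [-90.    0.  160.7] F [-0.6 -0.7 -0.7] op 0.997 j6 -14.8
```

```bash
cat >> h.py <<'E'
def pick(x,y,ya,hi=.16,off=0,opn=.6):
    d=np.array([np.cos(np.radians(ya)),np.sin(np.radians(ya))]);x,y=np.array([x,y])-off*d
    o=[-90,0,ya];env.gripper_to(opn,15)
    env.goto([x,y,hi],o)
    print("hit",env.move_straight([x,y,.004],rate=.12,force_limit=8));st()
    env.gripper_to(0,15);s=st()
    env.move_straight([x,y,hi],rate=.2);env.dwell(.2);st()
def look(name,box=None,s=3):
    for n in ("top","scene"):
        f=env.grab_frame(n)
        im=f["image"]
        b=(box or {}).get(n,(220,140,445,345))
        cv2.imwrite(f"pics/{name}_{n}.png",cv2.resize(im[b[1]:b[3],b[0]:b[2]],None,fx=s,fy=s,interpolation=cv2.INTER_CUBIC))
        yield f
E
python3 - <<'E'
from h import *
p=env.read_state()["position"]
env.move_straight([p[0],p[1],.30],rate=.3)
env.goto([.4325,.0452,.2],[-90,0,10]);st()
pick(.4365,.0459,10.2,off=.004)
list(look("b1"))
E
```

```text
t 4.15 p [0.4328 0.0457 0.2001] rot [-90.   -0.   10.1] F [-0.6 -0.  -0.4] op 1.004 j6 -107.5
hit False
t 6.75 p [0.4331 0.0454 0.0046] rot [-90.   -0.1  10.2] F [-0.2  0.3  0.4] op 0.6 j6 -107.3
t 7.47 p [0.4326 0.0452 0.004 ] rot [-90.    0.   10.2] F [0.8 0.9 0.5] op 0.171 j6 -107.3
t 8.61 p [0.432  0.0449 0.1589] rot [-90.    0.2  10.2] F [-1.1 -0.5 -0.5] op 0.165 j6 -107.3
```

View pics/b1_scene.png

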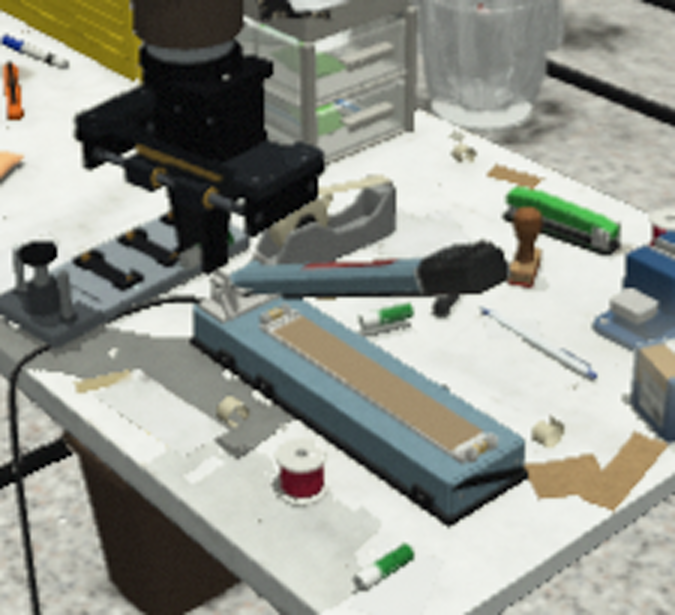

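```bash
cat >> h.py <<'E'
def hover(b,off,z=.075,dx=0,dy=0):
    ya=96.55;d=np.array([np.cos(np.radians(ya)),np.sin(np.radians(ya))])
    p=tw(dx,b+dy)-off*d
    env.goto([*p,.17],[-90,0,ya]);env.move_straight([*p,z],rate=.15);st();return p
def place(b,off,dx=0,dy=0,opn=.42):
    ya=96.55;d=np.array([np.cos(np.radians(ya)),np.sin(np.radians(ya))])
    p=tw(dx,b+dy)-off*d
    print("hit",env.move_straight([*p,.0225],rate=.06,force_limit=6));s=st()
    env.gripper_to(opn);st()
    env.move_straight([*p,.17],rate=.2);st()
E
python3 - <<'E'
from h import *
hover(.09,.004)
list(look("b2",{"top":(220,160,330,270),"scene":(210,150,340,280)},s=5))
E
```

```text
t 10.67 p [0.5999 0.2929 0.0762] rot [-90.1  -0.   96.5] F [ 0.4 -0.1  0.4] op 0.162 j6 -33.4
```

View pics/b2_scene.png

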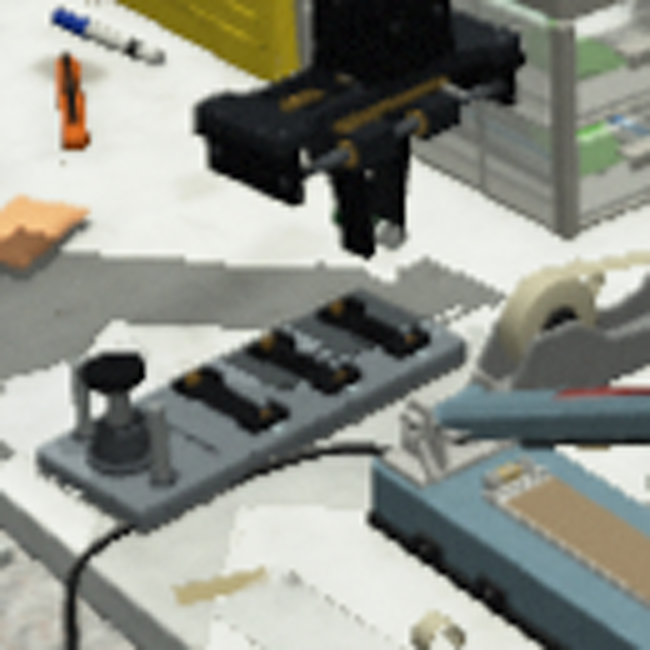

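View pics/b2_top.png

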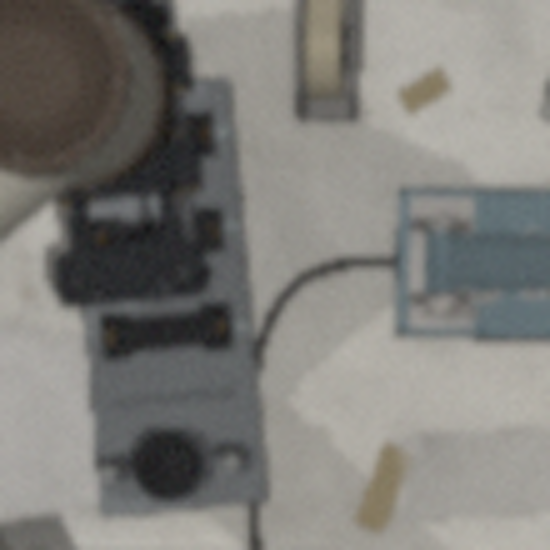

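Run:
```python
from h import *
f=env.grab_frame("scene");p=env.read_state()["position"];r=env.read_state()["tool_rot"]
q=proj(f,[p,[*tw(0,.09),.018],[*tw(.025,.09),.0795],[*tw(.033,.09),.025],[*tw(-.033,.09),.025]]);print(q.round(1),((q-[210,150]+.5)*5).round(0))
```

```text
[[284.4 198.1]
 [284.4 215.3]
 [289.2 199.6]
 [292.  216.9]
 [276.8 209.6]] [[374. 243.]
 [375. 329.]
 [398. 251.]
 [413. 337.]
 [337. 301.]]
```

Run:
```python
from h import *
f=env.grab_frame("scene");s=14
def d(P,c):
    q=(((proj(f,P)-[268,180])+.5)*s).astype(int)
    cv2.polylines(im,[q],True,c,1)
im=cv2.resize(f["image"][180:222,268:310],None,fx=s,fy=s,interpolation=cv2.INTER_NEAREST)
p=env.read_state()["position"];t=np.linspace(0,6.28,24)
for e in (.025,-.025):
    c=p[:2]+(tw(e,.09)-tw(0,.09))+ .004*np.array([-.114,.993]); ax=tw(0,1)-tw(0,0)
    d(np.c_[c[0]+.0075*np.cos(t)*ax[0],c[1]+.0075*np.cos(t)*ax[1],p[2]+.0035+.0075*np.sin(t)],(0,0,255))
cv2.imwrite("pics/b3.png",im)
```

```text
(no output)
```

View pics/b3.png

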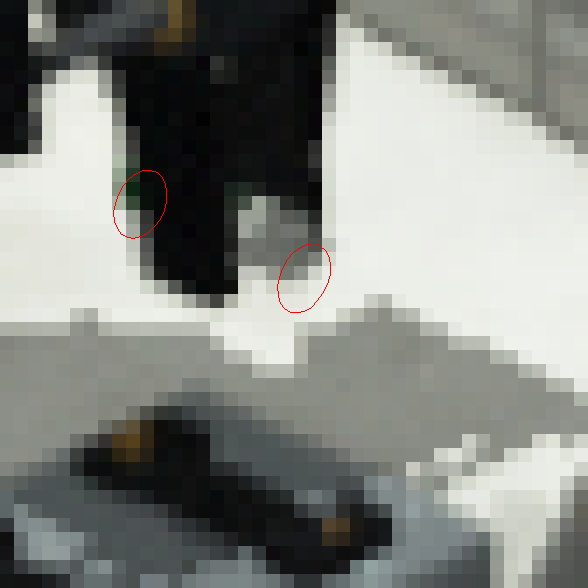

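Run:
```python
from h import *
place(.09,.004)
env.goto([.40,.10,.25],[-90,0,96.55])
list(look("b4",{"top":(220,160,330,270),"scene":(230,180,330,280)},s=6));st()
```

```text
hit True
t 11.72 p [0.5985 0.2922 0.022 ] rot [-89.9   0.1  96.6] F [-0.4 -0.2  3.7] op 0.17 j6 -33.4
t 12.43 p [0.5976 0.2916 0.0209] rot [-89.7   0.2  96.5] F [ 0.7 -0.7  0.1] op 0.418 j6 -33.3
t 13.32 p [0.5983 0.2922 0.1685] rot [-89.6   0.2  96.5] F [-0.1  0.  -1. ] op 0.417 j6 -33.3
t 14.53 p [0.4009 0.1008 0.2495] rot [-89.9   0.   96.6] F [0.  0.7 0. ] op 0.421 j6 -30.3
```

View pics/b4_scene.png

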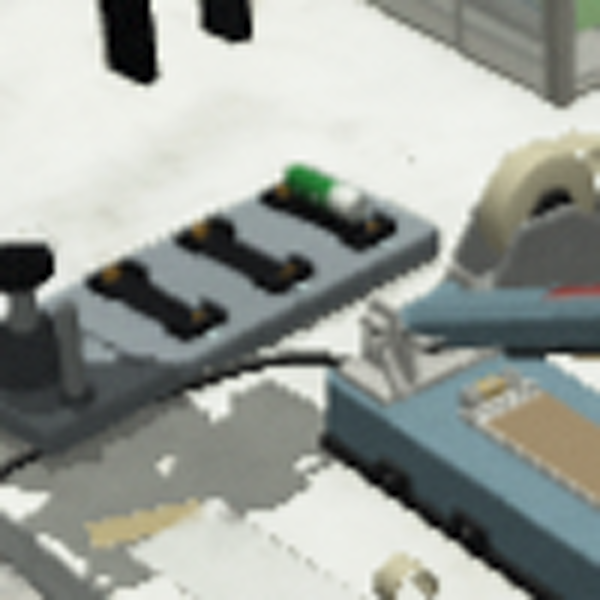

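View pics/b4_top.png

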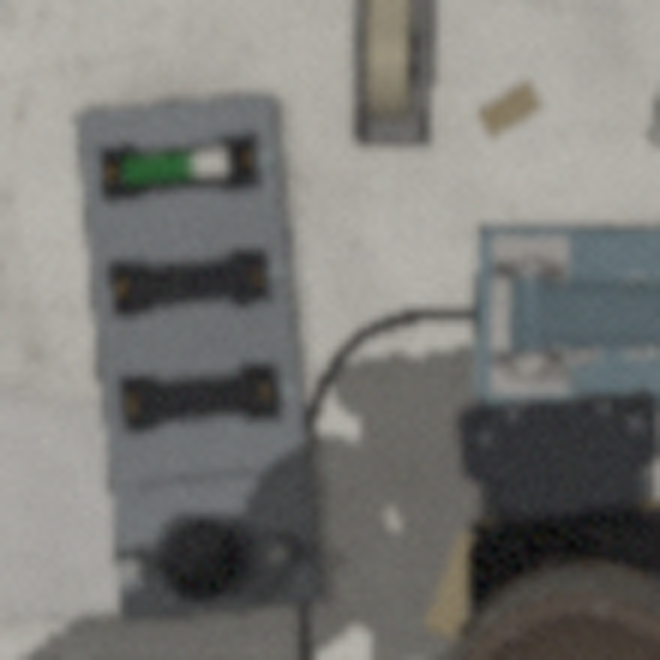

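Run:
```python
from h import *
pick(.4165,-.1825,0)
hover(.035,0)
place(.035,0)
env.goto([.40,.10,.25],[-90,0,96.55])
list(look("c4",{"top":(220,160,330,270),"scene":(230,180,330,280)},s=6));st()
```

```text
hit False
t 17.73 p [ 0.417  -0.1825  0.0045] rot [-90.   -0.1   0. ] F [ 0.1 -0.8 -0.8] op 0.598 j6 -86.9
t 18.46 p [ 0.4165 -0.1825  0.004 ] rot [-90.   0.  -0.] F [ 0.1 -1.   0.8] op 0.167 j6 -86.9
t 19.59 p [ 0.4158 -0.1824  0.1588] rot [-90.    0.2  -0. ] F [-0.3 -0.6 -0.1] op 0.168 j6 -86.9
t 22.16 p [0.5449 0.2906 0.076 ] rot [-90.1  -0.   96.5] F [ 0.3  0.3 -0. ] op 0.167 j6 -36.6
hit True
t 22.96 p [0.5435 0.2897 0.0239] rot [-89.9   0.1  96.6] F [-0.5 -0.2  3.8] op 0.166 j6 -36.6
t 23.67 p [0.5428 0.2893 0.0233] rot [-89.8   0.1  96.5] F [ 1.3 -0.9  0.2] op 0.417 j6 -36.6
t 24.55 p [0.5432 0.2899 0.1687] rot [-89.7   0.2  96.5] F [-0.8  0.  -0.5] op 0.418 j6 -36.6
t 25.64 p [0.4007 0.1008 0.2493] rot [-89.9   0.   96.6] F [-0.4  0.8 -0.7] op 0.423 j6 -30.3
```

View pics/c4_scene.png

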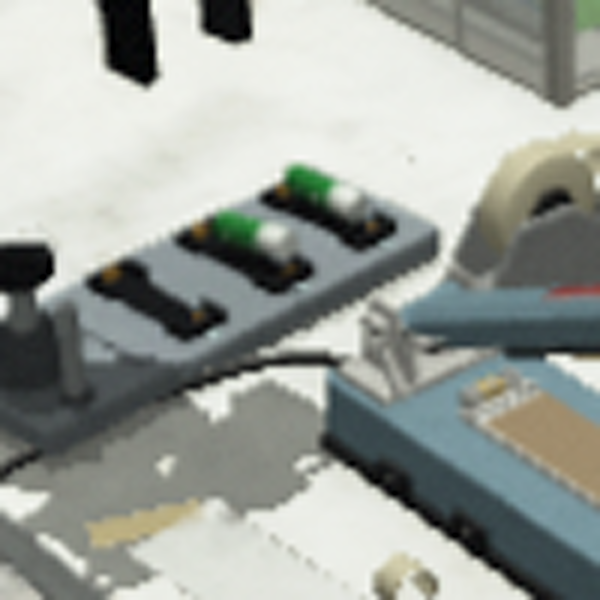

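View pics/c4_top.png

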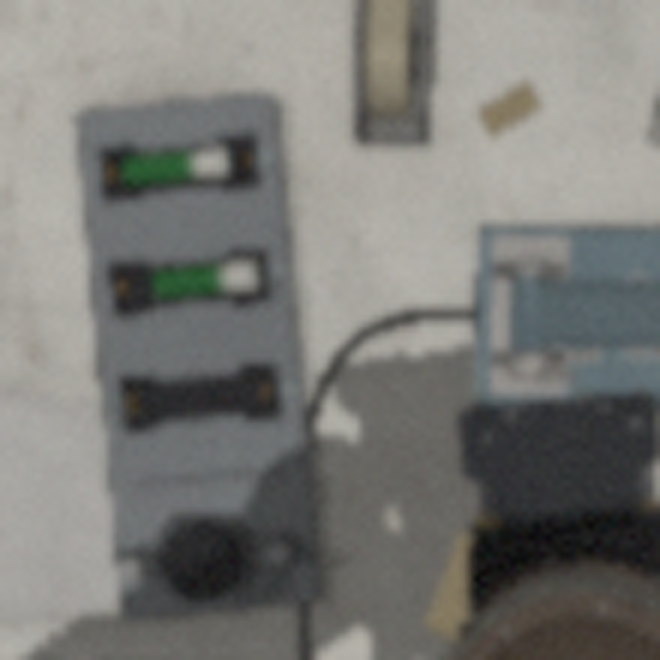

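Run:
```python
from h import *
f=env.grab_frame("top")
for d in env.search_frame(f,"cell_a"): print(round(d["score"],2),d["xyz"].round(4) if hasattr(d["xyz"],"round") else d["xyz"])
inv=lambda W:R.from_euler('z',-TY,degrees=True).apply(W-[*C,0])
for d in env.trace(f,"cell_a"):
    v,u=np.nonzero(d["mask"]);L=inv(unproj(f,np.c_[u,v],.03));print(round(d["score"],2),len(u),L.mean(0).round(4),L.min(0).round(4),L.max(0).round(4))
# saturated green / bright white profile along each bay line
for b in (.09,.035):
    xs=np.arange(-.04,.041,.004);P=np.array([[*tw(x,b),.030] for x in xs]);q=proj(f,P).astype(np.float32)
    c=cv2.remap(f["image"],q[:,0].reshape(1,-1),q[:,1].reshape(1,-1),cv2.INTER_LINEAR)[0]
    print(b,[(int(x*1000),*map(int,k)) for x,k in zip(xs,c)])
```

```text
0.62 74 [0.0097 0.0369 0.03  ] [-0.0115  0.0301  0.03  ] [0.0316 0.0436 0.03  ]
0.48 78 [0.0033 0.0918 0.03  ] [-0.0231  0.0838  0.03  ] [0.0252 0.0989 0.03  ]
0.09 [(-40, 110, 109, 107), (-36, 78, 81, 83), (-32, 40, 57, 67), (-28, 41, 57, 48), (-24, 48, 81, 43), (-20, 46, 88, 40), (-16, 52, 92, 45), (-12, 49, 90, 40), (-8, 50, 91, 42), (-4, 51, 91, 44), (0, 57, 95, 50), (3, 78, 108, 76), (7, 128, 144, 133), (11, 153, 161, 162), (15, 158, 165, 165), (19, 146, 152, 153), (23, 96, 100, 99), (27, 40, 44, 43), (31, 41, 50, 57), (35, 68, 71, 73), (39, 106, 108, 103)]
0.035 [(-40, 108, 107, 106), (-36, 76, 77, 81), (-32, 42, 57, 68), (-28, 44, 47, 53), (-24, 43, 40, 40), (-20, 42, 44, 40), (-16, 47, 72, 43), (-12, 52, 90, 46), (-8, 49, 90, 41), (-4, 49, 88, 43), (0, 50, 89, 44), (3, 52, 91, 45), (7, 51, 91, 45), (11, 73, 105, 69), (15, 116, 134, 121), (19, 147, 155, 156), (23, 153, 159, 162), (27, 144, 151, 153), (31, 103, 110, 109), (35, 74, 74, 73), (39, 105, 103, 99)]
```

Run:
```python
from h import *
o=[-90,0,96.55]
p=tw(.005,.035)
env.goto([*p,.15],o)
print(env.move_straight([*p,.024],rate=.12,force_limit=6));st()
env.gripper_to(0,15);st()
env.move_straight([*p,.042],rate=.1)
p=tw(-.002,.035)
env.move_straight([*p,.042],rate=.06)
print(env.move_straight([*p,.0215],rate=.05,force_limit=6));st()
env.gripper_to(.42);env.move_straight([*p,.17],rate=.2)
env.goto([.40,.10,.25],o)
f,g=look("c5",{"top":(220,160,330,270),"scene":(230,180,330,280)},s=6)
for b in (.09,.035):
    xs=np.arange(-.04,.041,.004);P=np.array([[*tw(x,b),.030] for x in xs]);q=proj(f,P).astype(np.float32)
    c=cv2.remap(f["image"],q[:,0].reshape(1,-1),q[:,1].reshape(1,-1),cv2.INTER_LINEAR)[0]
    print(b,[(int(x*1000),k[1],k[2]) for x,k in zip(xs,c)])
st()
```

```text
False
t 27.99 p [0.5452 0.2858 0.0249] rot [-90.1  -0.1  96.6] F [0.7 0.9 0.2] op 0.42 j6 -36.2
t 28.52 p [0.5447 0.2855 0.0242] rot [-90.   -0.   96.6] F [0.5 0.7 1.7] op 0.166 j6 -36.2
True
t 29.54 p [0.5438 0.2917 0.0215] rot [-90.    0.1  96.6] F [ 1.9 -0.7  0.8] op 0.164 j6 -36.7
0.09 [(-40, np.uint8(110), np.uint8(108)), (-36, np.uint8(82), np.uint8(84)), (-32, np.uint8(57), np.uint8(69)), (-28, np.uint8(57), np.uint8(47)), (-24, np.uint8(83), np.uint8(45)), (-20, np.uint8(90), np.uint8(45)), (-16, np.uint8(90), np.uint8(43)), (-12, np.uint8(90), np.uint8(44)), (-8, np.uint8(90), np.uint8(43)), (-4, np.uint8(91), np.uint8(42)), (0, np.uint8(95), np.uint8(49)), (3, np.uint8(108), np.uint8(77)), (7, np.uint8(142), np.uint8(132)), (11, np.uint8(163), np.uint8(162)), (15, np.uint8(164), np.uint8(166)), (19, np.uint8(151), np.uint8(154)), (23, np.uint8(98), np.uint8(98)), (27, np.uint8(44), np.uint8(47)), (31, np.uint8(49), np.uint8(55)), (35, np.uint8(71), np.uint8(72)), (39, np.uint8(109), np.uint8(105))]
0.035 [(-40, np.uint8(104), np.uint8(103)), (-36, np.uint8(79), np.uint8(81)), (-32, np.uint8(58), np.uint8(69)), (-28, np.uint8(44), np.uint8(49)), (-24, np.uint8(44), np.uint8(39)), (-20, np.uint8(69), np.uint8(43)), (-16, np.uint8(86), np.uint8(43)), (-12, np.uint8(92), np.uint8(43)), (-8, np.uint8(92), np.uint8(43)), (-4, np.uint8(91), np.uint8(42)), (0, np.uint8(90), np.uint8(42)), (3, np.uint8(92), np.uint8(45)), (7, np.uint8(97), np.uint8(56)), (11, np.uint8(126), np.uint8(106)), (15, np.uint8(154), np.uint8(151)), (19, np.uint8(163), np.uint8(165)), (23, np.uint8(158), np.uint8(160)), (27, np.uint8(133), np.uint8(134)), (31, np.uint8(72), np.uint8(75)), (35, np.uint8(69), np.uint8(70)), (39, np.uint8(106), np.uint8(101))]
t 32.23 p [0.4007 0.1008 0.2493] rot [-89.9   0.   96.6] F [-0.1 -0.9  1. ] op 0.42 j6 -30.3
```

View pics/c5_scene.png

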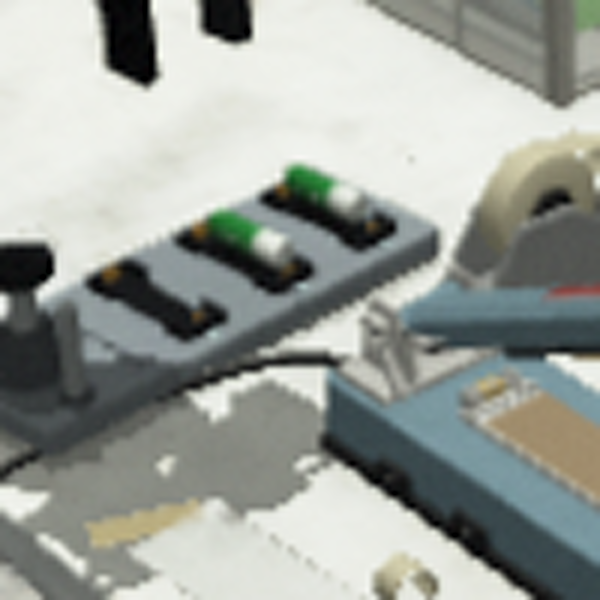

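View pics/c5_top.png

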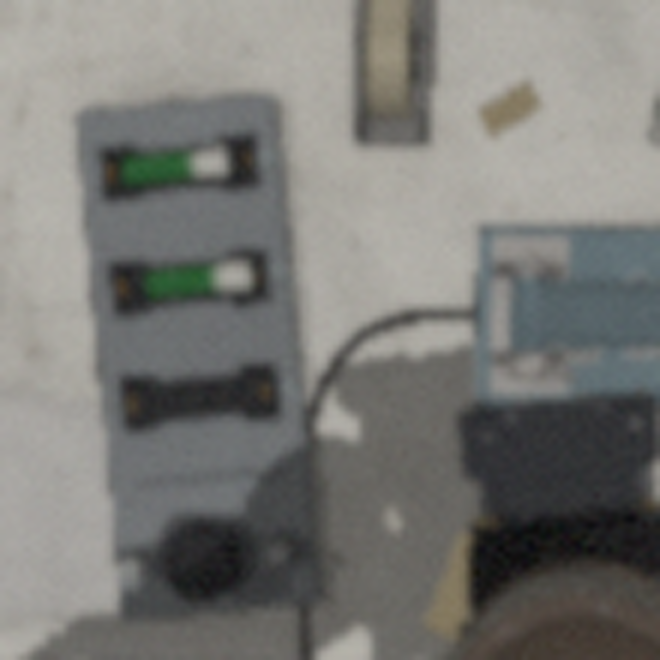

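Run:
```python
from h import *
import pickle
fs=pickle.load(open("m.pkl","rb"))
for n in ("top","scene"):
    f=fs[n];hsv=cv2.cvtColor(f["image"],cv2.COLOR_BGR2HSV)
    for nm,x,y in (("b",.4365,.0459),("a",.638,.0572),("c",.417,-.1825)):
        u0,v0=proj(f,[x,y,.0075])[0].astype(int)
        w=hsv[v0-16:v0+17,u0-16:u0+17];m=(w[...,0]>45)&(w[...,0]<85)&(w[...,1]>90)
        v,u=np.nonzero(m);W=unproj(f,np.c_[u+u0-16,v+v0-16],.012)[:,:2];c=W.mean(0);w_,V=np.linalg.eigh(np.cov(W.T));a=V[:,1];a=a*np.sign(a[0])
        print(n,nm,len(u),"green c",c.round(4),"ang",np.degrees(np.arctan2(a[1],a[0])).round(1),"ext",np.ptp((W-c)@a).round(4),"cell c",(c-.0095*a).round(4))
    u0,v0=proj(f,[.638,.0572,.0075])[0].astype(int)
    cv2.imwrite(f"pics/a_{n}.png",cv2.resize(f["image"][v0-14:v0+14,u0-14:u0+14],None,fx=14,fy=14,interpolation=cv2.INTER_NEAREST))
```

```text
top b 10 green c [0.4428 0.0482] ang 13.5 ext 0.0257 cell c [0.4336 0.046 ]
top a 26 green c [0.6459 0.0557] ang -19.4 ext 0.0247 cell c [0.6369 0.0589]
top c 19 green c [ 0.4218 -0.1806] ang 1.2 ext 0.0257 cell c [ 0.4123 -0.1808]
scene b 19 green c [0.4462 0.051 ] ang 17.8 ext 0.0314 cell c [0.4372 0.0481]
scene a 39 green c [0.6472 0.056 ] ang -12.0 ext 0.0313 cell c [0.6379 0.058 ]
scene c 63 green c [ 0.427  -0.1798] ang 4.7 ext 0.0319 cell c [ 0.4175 -0.1805]
```

View pics/a_top.png

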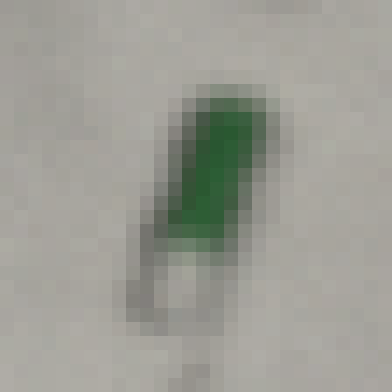

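Run:
```python
from h import *
env.goto([.50,.10,.28],[-90,0,-17])
pick(.637,.058,-17,hi=.24)
hover(-.02,0,z=.07)
place(-.02,0)
env.goto([.40,.05,.25],[-90,0,96.55])
f,g=look("d5",{"top":(220,160,330,270),"scene":(230,180,330,280)},s=6)
for b in (.09,.035,-.02):
    xs=np.arange(-.04,.041,.004);P=np.array([[*tw(x,b),.030] for x in xs]);q=proj(f,P).astype(np.float32)
    c=cv2.remap(f["image"],q[:,0].reshape(1,-1),q[:,1].reshape(1,-1),cv2.INTER_LINEAR)[0]
    print(b,[(int(x*1000),int(k[1]),int(k[2])) for x,k in zip(xs,c)])
st()
```

```text
hit False
t 37.24 p [0.6374 0.0581 0.0047] rot [-90.   -0.1 -17. ] F [ 0.2 -0.6  0.5] op 0.595 j6 -126.7
t 37.97 p [0.637 0.058 0.004] rot [-90.   0. -17.] F [0.6 1.  0.6] op 0.165 j6 -126.7
t 39.5 p [0.6367 0.0579 0.2389] rot [-90.1   0.1 -17. ] F [0.9 0.  0.3] op 0.172 j6 -126.7
t 41.67 p [0.4902 0.2845 0.0708] rot [-90.1  -0.   96.5] F [-0.5  0.   0.2] op 0.168 j6 -40.0
hit True
t 42.45 p [0.4887 0.2834 0.0219] rot [-89.9   0.1  96.6] F [ 0.4 -0.5  2.8] op 0.169 j6 -40.0
t 43.16 p [0.4881 0.2829 0.0212] rot [-89.8   0.2  96.5] F [0.  1.2 0.1] op 0.419 j6 -40.0
t 44.05 p [0.4886 0.2835 0.1687] rot [-89.6   0.2  96.5] F [-0.1 -0.8 -0.2] op 0.421 j6 -40.0
0.09 [(-40, 108, 105), (-36, 80, 82), (-32, 58, 69), (-28, 59, 51), (-24, 82, 43), (-20, 90, 43), (-16, 91, 43), (-12, 90, 44), (-8, 90, 44), (-4, 92, 45), (0, 95, 48), (3, 109, 77), (7, 140, 129), (11, 159, 158), (15, 162, 163), (19, 149, 151), (23, 97, 97), (27, 40, 41), (31, 47, 56), (35, 72, 73), (39, 109, 105)]
0.035 [(-40, 105, 103), (-36, 78, 81), (-32, 60, 71), (-28, 44, 49), (-24, 47, 43), (-20, 65, 43), (-16, 86, 44), (-12, 92, 46), (-8, 91, 43), (-4, 89, 40), (0, 90, 43), (3, 92, 46), (7, 97, 57), (11, 123, 104), (15, 152, 148), (19, 163, 165), (23, 158, 158), (27, 129, 130), (31, 72, 73), (35, 68, 69), (39, 107, 102)]
-0.02 [(-40, 99, 96), (-36, 74, 75), (-32, 58, 65), (-28, 57, 54), (-24, 81, 53), (-20, 89, 43), (-16, 90, 41), (-12, 91, 44), (-8, 91, 45), (-4, 93, 44), (0, 95, 47), (3, 102, 63), (7, 132, 116), (11, 157, 157), (15, 161, 163), (19, 160, 162), (23, 121, 121), (27, 64, 67), (31, 57, 64), (35, 67, 68), (39, 108, 103)]
t 45.17 p [0.4006 0.0509 0.2493] rot [-89.9   0.   96.6] F [0.9 0.2 0.1] op 0.421 j6 -23.9
```

View pics/d5_scene.png

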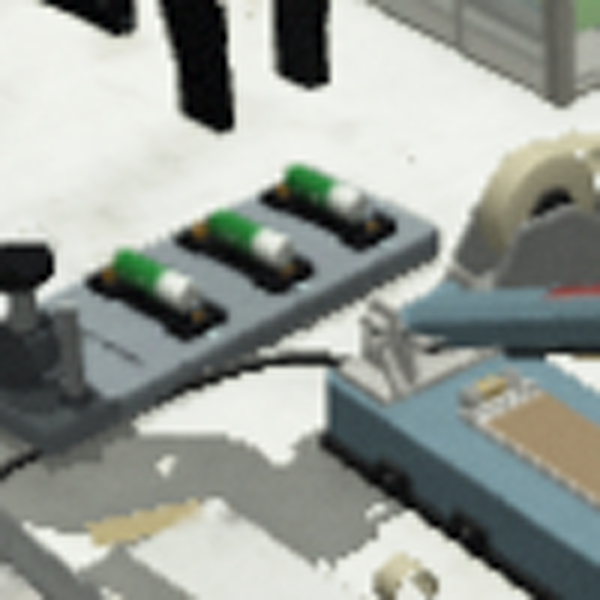

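View pics/d5_top.png

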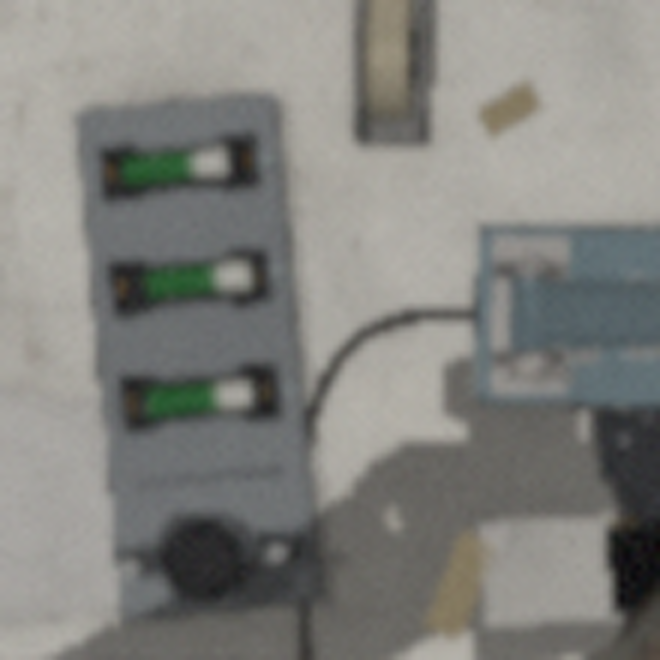

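Run:
```python
from h import *
f=env.grab_frame("scene");s=6
im=cv2.resize(f["image"][180:280,230:330],None,fx=s,fy=s,interpolation=cv2.INTER_CUBIC)
for b,c in ((.09,-.002),(.035,.0035),(-.02,0)):
    P=[]
    for e in (c-.025,c+.025):
        for z in (.018,.033): P.append([*tw(e,b),z])
    q=((proj(f,P)-[231.,178.]+.5)*s).astype(int)  # minus common shift estimate (-1,-2)px handled by origin
    cv2.polylines(im,[q[[0,1,3,2]]],True,(0,0,255),1)
cv2.imwrite("pics/e1.png",cv2.resize(im[100:400,50:450],None,fx=2,fy=2))
```

```text
(no output)
```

View pics/e1.png

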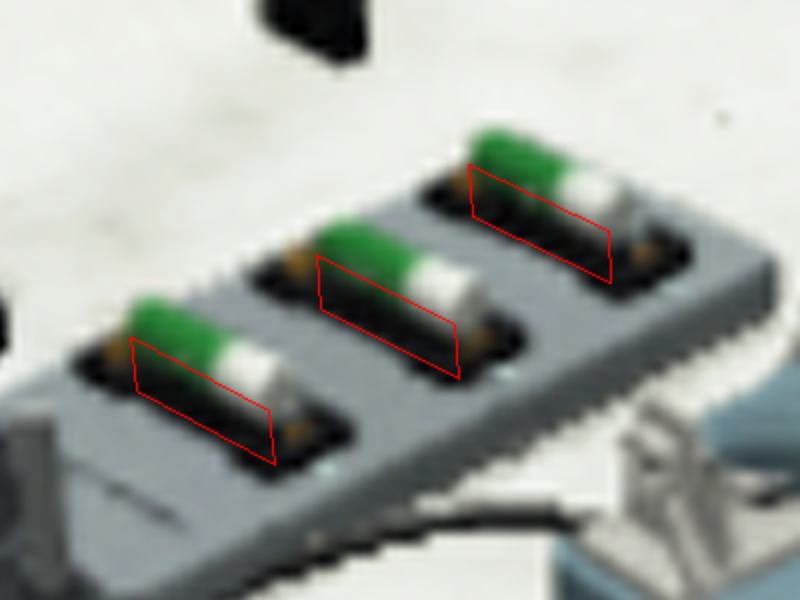

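Run:
```python
from h import *
o=[-90,0,96.55];p=tw(0,-.095)
env.gripper_to(0,15)
env.goto([*p,.15],o)
env.move_straight([*p,.090],rate=.12);env.dwell(.3)
z=np.mean([env.read_state()["position"][2] for _ in range(8)]);print(z);st()
print(env.move_straight([*p,.066],rate=.03,force_limit=20));env.dwell(.3)
for _ in range(4): st();env.dwell(.1)
list(look("p1",{"top":(220,200,320,280),"scene":(205,185,305,265)},s=8))
```

```text
0.09062778231010306
t 48.04 p [0.4152 0.2758 0.0906] rot [-90.1  -0.1  96.6] F [-0.5 -0.3 -0.9] op 0.005 j6 -45.8
False
t 49.29 p [0.415  0.2757 0.0663] rot [-90.   -0.   96.6] F [-2.  -0.7  5. ] op 0.001 j6 -45.8
t 49.39 p [0.415  0.2757 0.0663] rot [-90.   -0.   96.6] F [-1.6  0.3  5.3] op 0.006 j6 -45.8
t 49.49 p [0.415  0.2757 0.0663] rot [-90.   -0.   96.6] F [-1.2 -0.3  4.6] op 0.003 j6 -45.8
t 49.59 p [0.415  0.2757 0.0663] rot [-90.   -0.   96.6] F [-1.7 -0.2  5.5] op 0.006 j6 -45.8
```

View pics/p1_scene.png

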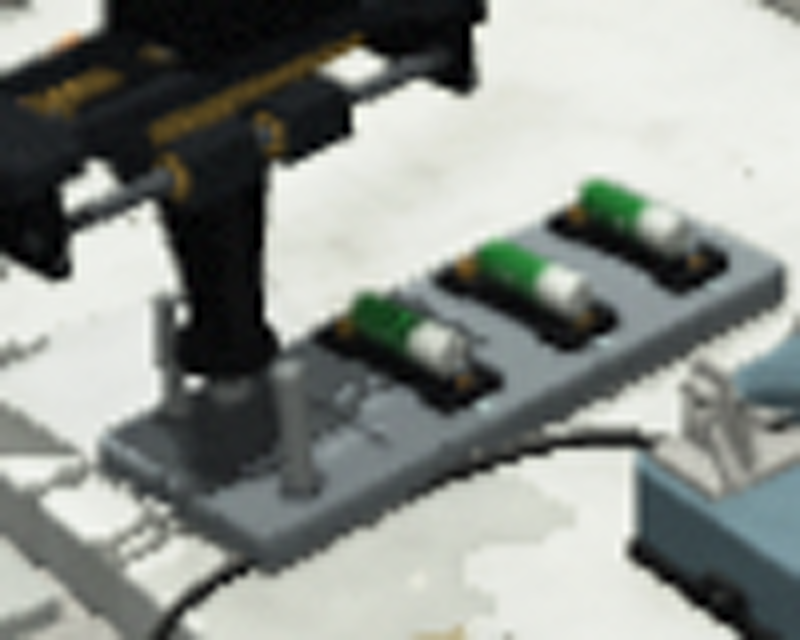

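Run:
```python
from h import *
f=env.grab_frame("scene");cv2.imwrite("pics/end.png",f["image"])
p=tw(0,-.095);env.move_straight([*p,.0657],rate=.02);env.dwell(.5);st()
env.close_job()
```

```text
t 50.59 p [0.415  0.2756 0.066 ] rot [-90.   -0.   96.6] F [-1.1  1.1  4.8] op 0.003 j6 -45.8
the job is handed in; nothing more can be done
```

View pics/end.png

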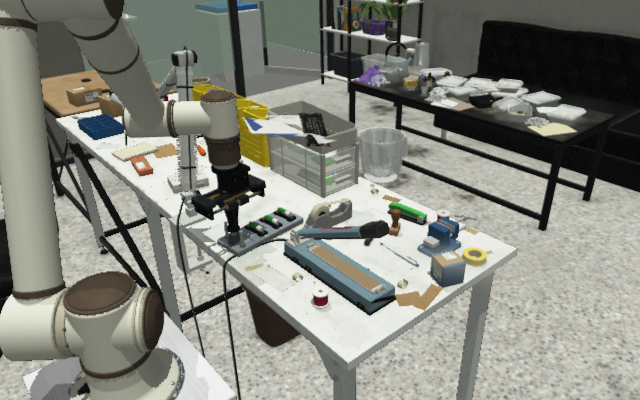

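All three cells are in the tester bays and released. I handed the job in at about 50.6 s, with the closed fingers holding the plunger at half travel.

- **Cells:** The cell in bay 2 first went in about 7 mm off centre and seemed to rest on the end rim, so I picked it up again and re-placed it. By the last pictures, the cells in bays 1 and 3 are within about 2 mm of centre. The one in bay 2 is about 3.5 mm off centre along the bay, inside the ±8 mm of play. In the scene view all three lie parallel to the bays with no visible tilt.
- **Plunger:** The last readings were TCP height 66.0 mm and about 5 N upward, against the expected 66 mm and 5.5 N. In the picture taken just before a final 0.3 mm correction, the cap looked level with the posts. The fingers largely hide the cap, so the height rests mainly on the arm's own reading.
- **Bystanders:** In the picture taken just before that correction, the spool, pen and carton look to be where they started. I compared them by eye only and did not measure them again.
- **Disagreement:** The scene camera's projection was consistently 1–2 pixels off from the top camera's. The arm's contact heights and force at the tester fitted the position I took from the top camera.

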